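# Charge the bench hydraulic pump and lock it

### The arm

A 6-joint arm with a two-finger parallel gripper is mounted at the origin on the work surface. World frame = base frame: x ahead of the robot, y to its left, z up, the work surface at z = 0. Lengths are in m, angles in rad, forces in N, time in s.
With the tool pointing down it reaches from about 0.225 to 0.875 m from the base axis. Payload 3.4 kg.
Tool frame: the origin (TCP) lies at the very end of the fingers, on their centre line; the grasp point (between the pads) lies manip.pinch_z behind it (manip.pinch_z is the distance from the TCP to the grasp point, in m); z points along the fingers, y is the direction in which the jaws open and shut (so a half turn about z gives the same grasp; the last joint's range is limited). The gripper opens to 85 mm and grips with 20 to 120 N. Pads are 22 mm wide; open, the fingers measure 114 mm over their backs; the gripper's body (76 mm by 85 mm) begins 54 mm behind the grasp point. The pads swing forward as they close: fully open they stand 13 mm farther back than shut.
Start: joints at [1.127, 0.276, 1.505, -0, 1.361, -0.121], TCP at [0.182, 0.545, 0.203] pointing down, gripper open.
Joint ranges: [-2.89, 2.89], [-0.75, 2.08], [0.22, 2.7], [-1.18, 4.32], [0.11, 2.71], [-2.7, 2.7]. Speed limits (rad/s): [2.57, 2.57, 3.14, 3.14, 3.14, 3.14].

### API

Orientations are given as a unit quaternion [w, x, y, z].
In Python, from rig import manip, imaging, workorder gives the robot as it stands.
- The arm moves only by the tool apply_moves, never from a script. Its argument "moves" is one flat list of numbers, 7 for each row, row after row: the finger opening in m, from 0 to 0.0854, then the shift along the tool's x, y, z in m, then the turn, a rotation vector about the tool's x, y, z in rad. In form: [jaw, tx, ty, tz, rx, ry, rz, jaw, tx, ty, tz, rx, ry, rz, ...]. A call has exactly 8 rows; each row shifts and turns the pose as measured when the row begins, along the tool's axes as they then stand; what a row does not reach is not made up. A row lasts 1/12 s, in which the tool goes at most 41.7 mm and 7.16 degrees, less where a joint would pass 70% of its speed; a pose out of reach is approached as far as the arm can. A call with a gripper value outside its range is refused whole. The fingers move at their own pace and stop on an object; "newtons" is the grip in N (left out, the last holds). Time passes only in rows, so rows that do not move let the fingers close, or fill a call up. It gives the time, the measured TCP pose, the force and the opening at its end, in the units of the state.
- manip.get_state(): the state, without advancing time (a new reading comes with each control period).
- imaging.get_image(name): name is "side" or "top"; returns a dict with "image" (384x512x3 uint8, red, green, blue), "range_z" (384x512 float32, m along the optical axis (not along the pixel's ray), 0 where there is no reading), "fx", "fy", "cx", "cy" (pixels), "k1" (the pictures are not rectified: a ray, as slopes to the right and down, at radius r is drawn at 1 + k1 r^2 times it, then the intrinsics apply), "R" (3x3) and "t" (3): a world point X has camera coordinates R X + t. Camera axes: x right, y down, z forward; pixel columns grow to the right and rows downward; lengths in m; the calibration is good to about 2 mm. A picture is of the moment at which its call begins.
- workorder.sign_off(): hands the job in, once; it reports no verdict.
The state is a dict: "clock": time; "qpos": joint angles; "qd": joint speeds; "effort": joint torques, N m; "position": TCP position; "ee_rot": TCP orientation; "contact_force": force on the tool from outside, world axes, zero at the start; "moment": the same for the moment, N m; "width": finger opening in m.
Only numpy, scipy, OpenCV 4.12 (cv2) and the standard library are available. Lean on these libraries where they do the work, as an engineer would, in place of code of your own. Each camera call takes 0.05 s, during which the arm holds its last target.

### The job

Pump up the hand pump on the bench: press the red palm plunger down in full strokes, letting it spring back up each time, until the white indicator pin beside it stands fully out with its green band showing. Then push the yellow-knobbed valve lever all the way over, away from the robot, to lock the pressure in. Do not touch the pin itself, leave everything else on the bench where it is, and finish clear of everything.

Things in the scene. Friction and masses are not known exactly. Their poses are not given: they have to be found in the camera images.
- pump: hand pump bolted down: grey base plate 180 mm (local x) by 340 mm (local y -190 to +150), 12 mm thick. Origin on the bench under the plunger's axis; local z up, local x away from the robot (yaw within 0.42 rad). Blue cylinder 68 mm across at (0, 0), up to z 100 mm; dark grey indicator tower 66 x 50 mm at (0, +100), top z 110 mm; lock valve, a lever on a brass block 70 mm long, at (0, -140)
- plunger_top (a point): centre of the flat top of the red palm plunger, a disc 90 mm across and 20 mm thick on a rod; 170 mm above the bench at rest, moves with it. Too wide to grip: it is pressed straight down from above and its spring brings it back up
- plunger (a joint): plunger travel, m: 0 up, 0.030 bottom stop; 6 N starts it, 15 N at the bottom. It drives a ratchet (0.5 mm per mm, teeth 10 mm apart), so only full strokes count: let it rise to within 5 mm of the top, press to within 3 mm of the bottom. A full stroke lifts the pin 10 mm (the first one 5 to 15 mm, by where it started). Strokes beyond fully out do no harm
- pin (a joint): indicator pin's travel in m: 0 in, 0.039 to 0.041 fully out. It stays where it is between strokes. It starts anywhere from 0 to 0.014.
- pin_tip (a point): centre of the top of the indicator pin, a round white pin 16 mm across in the tower's top at pump local (0, +100 mm); 116 mm above the bench (4 mm proud of the black collar) when in, 156 mm (44 mm proud) when fully out. A green band 10 mm high round its foot shows whole above the collar only when fully out
- lever (a joint): valve lever's angle, rad: 0 leaning 0.5 rad to the pump's local -x (towards the robot, open), 1.0 leaning 0.5 rad to local +x (away from the robot, locked); stops at both ends. Stays where it is left; about 1 N at the knob moves it. Starts between 0 and 0.15
- lever_tip (a point): centre of the yellow ball (26 mm across) on the lever's end. The lever turns about the pump's local y axis on a pivot at local (0, -140 mm), 78 mm above the bench; ball centre 80 mm from the pivot: 148 mm above the bench at either end, 158 mm midway, travelling 77 mm along local x. Stem 10 mm thick
- socket: bystander: chrome socket, cylinder 30 mm across and 60 mm high, standing near the pump's base plate on the robot's side; origin at the centre of its underside
- wrench: bystander: steel wrench lying on the bench beyond the pump; origin at its middle, on the bench, long axis x
- spray_can: bystander: blue and white spray can, 64 mm across, 180 mm high, standing to the left of the indicator tower (local +y of the pump); origin at the centre of its underside
- jar: bystander: clear jar 68 mm across, 80 mm high, standing beyond the valve end of the pump (local -y); origin at the centre of its underside
- tape_roll: bystander: pale tape roll 100 mm across, 25 mm high, lying flat on the robot's side of the pump's base plate; origin at the centre of its underside
- hammer: bystander: hammer lying on the left of the bench; origin at its middle, on the bench
- screwdriver: bystander: screwdriver lying on the left of the bench; origin at its middle, on the bench

How it is judged:
On the way, in this order (a step that is already met when the one before it is completed fails the run):
1. the pin is pumped fully out while the valve lever is still open (value of joint pin above 0.036 m and value of joint lever below 0.5 rad), for 0.1 s.
2. the lever is pushed over to locked (value of joint pin above 0.036 m and value of joint lever above 0.85 rad), for 0.2 s.
At the end, for the whole second after the job is handed in: The pin is out by more than 36 mm of its 40 mm, the lever is beyond 0.85 rad of its 1.0 rad, the plunger is back up within 5 mm of the top, and no bystander has moved more than 30 mm (all of step 2 and value of joint plunger below 0.005 m and distance of each of socket, wrench, spray_can, jar, tape_roll, hammer, screwdriver from where it was at the start of the episode below 0.03 m); the robot touches nothing.
It fails at once if the indicator pin is pulled or pushed directly by the robot (contact force between any of the fingers, the arm and pin above 2 N).
It fails at once if a bystander is knocked, pushed away or picked up (moved over 30 mm) (distance of any of socket, wrench, spray_can, jar, tape_roll, hammer, screwdriver from where it was at the start of the episode above 0.03 m).
It also fails if it takes over 45 s, if anything falls off the work surface, if the arm or the gripper's body presses on something with over 40 N, if the wrist force passes 120 N, or if a joint passes its speed limit or range.

## Working session

There is one attempt and no reset: what is moved stays moved. The work goes in short steps, Python scripts to look and compute and a tool call to move; the robot and the scene stay as the last step left them, time stands still between calls to the robot, and variables do not carry over. Pictures are saved under pics/ and viewed, and the job is handed in when it is done.

Besides the shell and the picture viewer there is one more tool, called after "Call:" as name(argument=value, ...) on one line, values as JSON. apply_moves: Moves the arm, as the interface text tells. Its arguments: {"type":"object","properties":{"moves":{"type":"array"},"newtons":{"type":"number"}},"required":["moves"]}

```bash
mkdir -p pics
cat > h.py <<'E'
import numpy as np,cv2
from rig import manip,imaging,workorder
def cloud(d):
    h,w=d["range_z"].shape
    u,v=np.meshgrid(np.arange(w),np.arange(h))
    xd=(u-d["cx"])/d["fx"];yd=(v-d["cy"])/d["fy"]
    x,y=xd.copy(),yd.copy()
    for _ in range(20):
        s=1+d["k1"]*(x*x+y*y);x=xd/s;y=yd/s
    z=d["range_z"]
    P=np.stack([x*z,y*z,z],-1)
    return (P-np.array(d["t"]))@np.array(d["R"])
def save(d,n): cv2.imwrite(n,d["image"][:,:,::-1])
E
python3 - <<'E'
from h import *
s=manip.get_state();print(s,manip.pinch_z)
for n in("side","top"):
    d=imaging.get_image(n);save(d,f"pics/{n}0.png");np.savez(f"{n}0.npz",**d)
    print(n,d["fx"],d["k1"],d["R"],d["t"])
E
```

```text
{'clock': 0.0, 'qpos': array([ 1.12703108e+00,  2.76606166e-01,  1.50612043e+00, -8.04530190e-06,
        1.36069334e+00, -1.20969291e-01]), 'qd': array([ 0.0003211 ,  0.00188163,  0.00048206, -0.00128288,  0.00028219,
        0.00062928]), 'effort': array([-9.93009417e-04, -4.16768432e+01, -2.45803571e+01, -3.61144857e-04,
        1.09012806e-02, -2.87119704e-06]), 'position': array([0.18214585, 0.5447867 , 0.20233845]), 'ee_rot': array([-2.50789230e-04,  1.60697273e-01,  9.87003319e-01, -8.78552482e-04]), 'contact_force': array([-0.25298556, -0.30464949, -0.04995515]), 'moment': array([ 0.0143324 , -0.03283923,  0.01887497]), 'width': 0.0853630381869841} 0.0187
side 422.0964040177923 -0.03115005552842502 [[ 0.94332127 -0.3317151   0.01049188]
 [-0.20045266 -0.59466707 -0.77858192]
 [ 0.26450655  0.73234976 -0.62745527]] [-0.45802115  0.25996156  1.14901527]
top 362.7389030408658 0.008888940684751922 [[-0.00894113 -0.99974451 -0.02075986]
 [-0.99617182  0.01071073 -0.08675823]
 [ 0.08695842  0.01990467 -0.99601307]] [0.11701342 0.54546797 1.20934904]
```

View pics/side0.png

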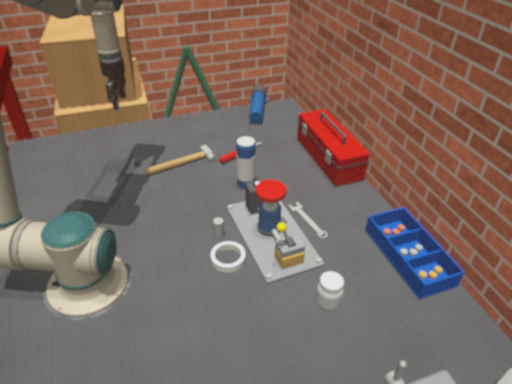

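View pics/top0.png

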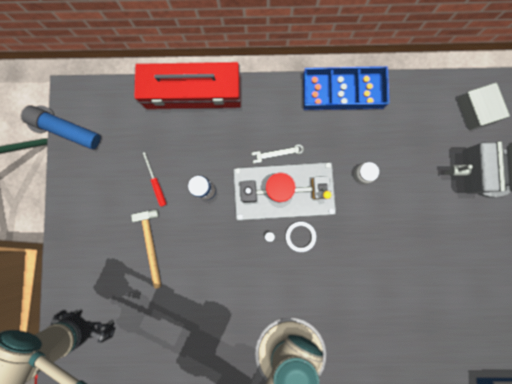

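Run:
```python
from h import *
for n in("side","top"):
    d=dict(np.load(f"{n}0.npz"));P=cloud(d);im=d["image"].astype(int);ok=d["range_z"]>0
    hsv=cv2.cvtColor(d["image"],cv2.COLOR_RGB2HSV)
    H,S,V=[hsv[...,i].astype(int) for i in range(3)]
    red=((H<6)|(H>174))&(S>150)&ok&(P[...,2]>.1)
    yel=(H>20)&(H<34)&(S>150)&ok&(P[...,2]>.1)
    for nm,m in(("red",red),("yel",yel)):
        k,l,st,c=cv2.connectedComponentsWithStats(m.astype(np.uint8))
        for i in range(1,k):
            if st[i,4]>15:
                q=P[l==i];print(n,nm,st[i],q.mean(0).round(4),q.min(0).round(3),q.max(0).round(3))
```

```text
side red [ 300  109   70   56 1701] [0.8908 0.2969 0.1195] [0.838 0.155 0.1  ] [0.96  0.5   0.158]
side red [256 180  30  22 535] [0.5405 0.0246 0.1696] [ 0.499 -0.013  0.156] [0.587 0.076 0.175]
side yel [277 223   9   8  58] [ 0.517  -0.1131  0.1601] [ 0.508 -0.121  0.151] [ 0.528 -0.102  0.167]
top red [ 135   63  104   38 3434] [0.8918 0.3266 0.1195] [0.836 0.161 0.1  ] [0.955 0.497 0.144]
top red [266 174  29  28 602] [0.5415 0.0342 0.1699] [ 0.499 -0.009  0.163] [0.581 0.075 0.176]
top yel [323 191   7   7  37] [ 0.5184 -0.1053  0.1623] [ 0.51  -0.114  0.156] [ 0.528 -0.096  0.168]
```

The top view shows the plunger at (280,187), the tower at (249,191) and the yellow knob at (327,195). The can is at (200,187), the jar at (367,173), and the tape and socket are on the near side. The side view agrees. Next I'll get the yaw from the plate.

Run:
```python
from h import *
d=dict(np.load("top0.npz"));P=cloud(d);im=d["image"].astype(int)
x,y,z=P[...,0],P[...,1],P[...,2]
u,v=np.meshgrid(np.arange(512),np.arange(384))
g=im.mean(-1)
m=(u>225)&(u<345)&(v>155)&(v<228)&(z>.003)&(z<.022)&(g>110)
k,l,st,c=cv2.connectedComponentsWithStats(m.astype(np.uint8));i=1+np.argmax(st[1:,4])
q=P[l==i][:,:2].astype(np.float32);print(len(q),cv2.minAreaRect(q*1000))
def box(nm,m):
    q=P[m];print(nm,len(q),q.mean(0).round(4),q.min(0).round(3),q.max(0).round(3))
R=(u>225)&(u<345)&(v>155)&(v<228)
box("tower",R&(u<263)&(z>.09))
box("can",(u>180)&(u<218)&(z>.15)&(v>170)&(v<205))
box("jar",(u>350)&(u<385)&(z>.06)&(v>150)&(v<190))
box("sock",(u>262)&(u<277)&(v>228)&(v<245)&(z>.04))
box("valve",R&(u>300)&(z>.04))
box("wr",(u>245)&(u<305)&(v>140)&(v<163)&(z>.005))
for n in("side","top"):
    d=dict(np.load(f"{n}0.npz"));im=d["image"][130:290,200:350] if n=="side" else d["image"][140:260,180:390]
    cv2.imwrite(f"pics/{n}0z.png",cv2.resize(im,None,fx=3.6,fy=3.6,interpolation=cv2.INTER_CUBIC)[:,:,::-1])
```

```text
3608 ((546.6385498046875, 9.7486572265625), (203.96470642089844, 355.0392761230469), 2.025444746017456)
tower 336 [0.5343 0.132  0.1375] [0.439 0.087 0.091] [0.571 0.157 1.254]
can 368 [0.5454 0.2752 0.1862] [0.439 0.087 0.15 ] [0.577 0.309 1.254]
jar 279 [ 0.5967 -0.2559  0.0836] [ 0.439 -0.287  0.061] [0.625 0.087 1.254]
sock 67 [0.3921 0.0671 0.0949] [0.378 0.053 0.052] [0.439 0.087 1.254]
valve 422 [ 0.5423 -0.0918  0.1366] [ 0.439 -0.131  0.04 ] [0.584 0.087 1.254]
wr 271 [0.6684 0.0398 0.0491] [ 0.439 -0.053  0.005] [0.713 0.142 1.254]
```

View pics/side0z.png

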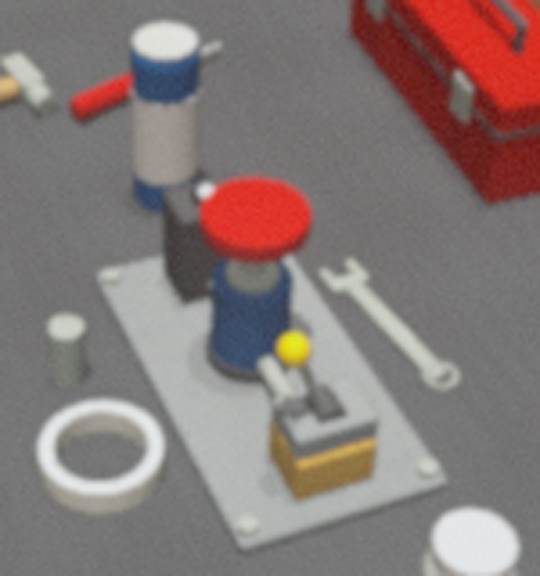

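View pics/top0z.png

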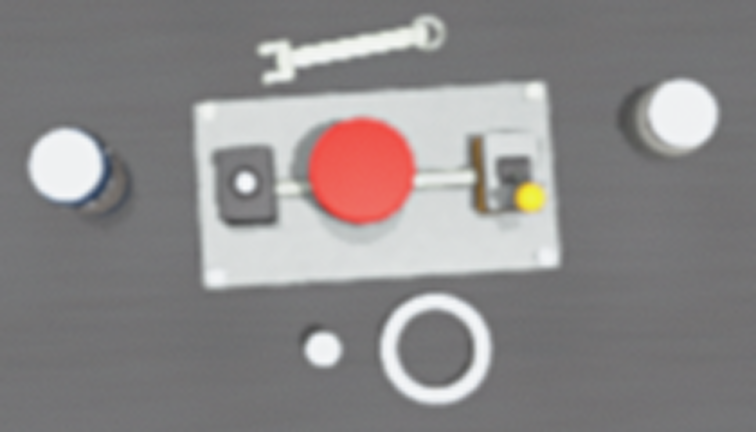

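Call:
apply_moves(moves=[0,0,0,-0.015,0,0,-0.11,0,0,0,-0.015,0,0,-0.11,0,0,0,-0.015,0,0,-0.11,0,-0.023,-0.033,0,0,0,0,0,-0.023,-0.033,0,0,0,0,0,-0.023,-0.033,0,0,0,0,0,-0.023,-0.033,0,0,0,0,0,-0.023,-0.033,0,0,0,0], newtons=30)

```text
clock: 0.77
position: [0.2994, 0.3826, 0.2442]
ee_rot: [-0.004, -0.02, 1.0, -0.003]
contact_force: [0.9, -0.1, 0.1]
width: 0.0
```

Call:
apply_moves(moves=[0,-0.023,-0.033,0,0,0,0,0,-0.023,-0.033,0,0,0,0,0,-0.023,-0.033,0,0,0,0,0,-0.023,-0.033,0,0,0,0,0,-0.023,-0.033,0,0,0,0,0,-0.023,-0.033,0,0,0,0,0,-0.023,-0.033,0,0,0,0,0,-0.023,-0.033,0,0,0,0])

```text
clock: 1.43
position: [0.4963, 0.1132, 0.2423]
ee_rot: [-0.005, -0.02, 1.0, -0.003]
contact_force: [0.9, 0.9, -0.5]
width: 0.0002
```

```bash
python3 -c "
from h import *
s=manip.get_state();print(s['position'],s['ee_rot'],s['contact_force'],s['width'])"
```

```text
[0.49634427 0.11321215 0.24232941] [-0.00499297 -0.02039132  0.99977571 -0.00279336] [ 0.94189002  0.86573674 -0.47935069] 0.00017476937205554788
```

Call:
apply_moves(moves=[0,-0.0145,-0.028,0,0,0,0,0,-0.0145,-0.028,0,0,0,0,0,-0.0145,-0.028,0,0,0,0,0,0,0,0,0,0,0,0,0,0,0.015,0,0,0,0,0,0,0.015,0,0,0,0,0,0,0.015,0,0,0,0,0,0,0,0,0,0])

```text
clock: 2.1
position: [0.5491, 0.0158, 0.1919]
ee_rot: [-0.006, -0.013, 1.0, -0.004]
contact_force: [-1.2, -0.1, -0.3]
width: -0.0
```

Run:
```python
from h import *
d=imaging.get_image("side");cv2.imwrite("pics/side1.png",cv2.resize(d["image"][110:290,200:380],None,fx=3.3,fy=3.3,interpolation=cv2.INTER_CUBIC)[:,:,::-1])
s=manip.get_state();print(s['position'],s['contact_force'])
```

```text
[0.54989766 0.01583875 0.19334228] [0.09482194 0.26605    0.13075503]
```

View pics/side1.png

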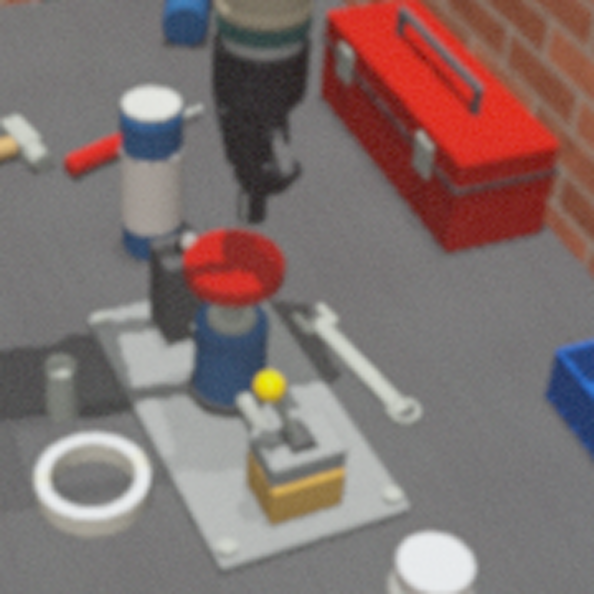

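The fingertips are just above the plunger, slightly off centre. I'll correct that and press.

Call:
apply_moves(moves=[0,0.0075,0.015,0,0,0,0,0,0,0,0,0,0,0,0,0,0,0.014,0,0,0,0,0,0,0.012,0,0,0,0,0,0,0.01,0,0,0,0,0,0,0.008,0,0,0,0,0,0,0.007,0,0,0,0,0,0,0.003,0,0,0])

```text
clock: 2.82
position: [0.5465, 0.0307, 0.1437]
ee_rot: [0.002, -0.015, 1.0, -0.006]
contact_force: [-0.5, -0.2, 0.1]
width: -0.0
```

```bash
cat > look.py <<'E'
import sys
from h import *
d=imaging.get_image("side");n=sys.argv[1];cv2.imwrite(f"pics/{n}.png",cv2.resize(d["image"][130:290,200:360],None,fx=3.6,fy=3.6,interpolation=cv2.INTER_CUBIC)[:,:,::-1])
s=manip.get_state();print(s['position'],s['contact_force'],s['moment'],s['clock'],s['effort'])
P=cloud(d);hsv=cv2.cvtColor(d["image"],cv2.COLOR_RGB2HSV);H,S=hsv[...,0],hsv[...,1]
u,v=np.meshgrid(np.arange(512),np.arange(384));R=(u>240)&(u<320)&(v>165)&(v<260)
for nm,m in(("red",R&((H<6)|(H>174))&(S>150)&(P[...,2]<.3)),("yel",R&(H>20)&(H<34)&(S>150)&(P[...,2]>.1)),("green",R&(H>40)&(H<85)&(S>90))):
    q=P[m]
    if len(q): print(nm,len(q),np.median(q,0).round(4),np.percentile(q[:,2],[5,95]).round(4))
E
python3 look.py side2
```

```text
[0.5462678  0.03065213 0.14336527] [-0.25090589  0.47816441 -0.25837227] [-0.00568394 -0.01792663 -0.05491488] 2.8667 [ 7.37575837e-02 -4.10703635e+01 -2.37175190e+01 -5.53468801e-02
 -1.10062072e-01 -1.25932223e-03]
red 436 [0.5343 0.0157 0.1703] [0.16   0.1729]
yel 61 [ 0.5175 -0.114   0.1601] [0.1523 0.1657]
```

View pics/side2.png

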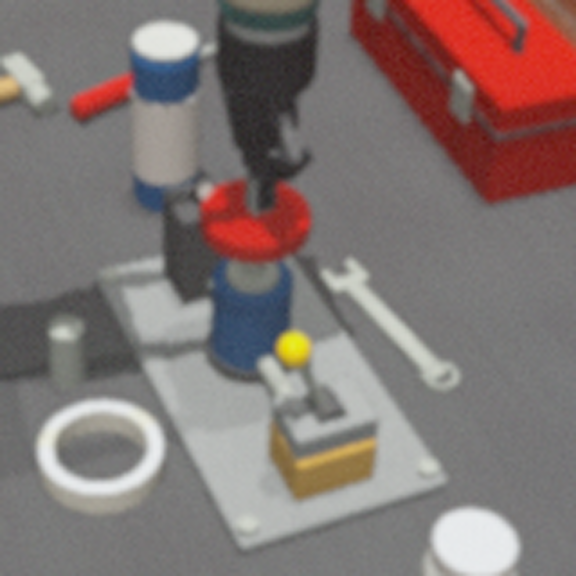

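Run:
```python
from h import *
d=imaging.get_image("side");P=cloud(d);im=d["image"]
for v in range(170,196,2):
    print(v,[(u,P[v,u].round(3).tolist(),int(im[v,u].mean())) for u in (268,270,272,274)])
s=manip.get_state();print(s)
```

```text
170 [(268, [0.531, 0.025, 0.243], 47), (270, [0.532, 0.014, 0.251], 45), (272, [0.538, 0.014, 0.25], 49), (274, [0.542, 0.01, 0.251], 49)]
172 [(268, [0.536, 0.037, 0.227], 50), (270, [0.534, 0.019, 0.24], 50), (272, [0.54, 0.018, 0.239], 47), (274, [0.545, 0.016, 0.24], 53)]
174 [(268, [0.536, 0.036, 0.221], 54), (270, [0.534, 0.018, 0.234], 47), (272, [0.54, 0.016, 0.234], 47), (274, [0.553, 0.035, 0.218], 46)]
176 [(268, [0.536, 0.036, 0.214], 76), (270, [0.535, 0.02, 0.225], 51), (272, [0.54, 0.017, 0.226], 48), (274, [0.537, -0.005, 0.243], 41)]
178 [(268, [0.537, 0.037, 0.206], 101), (270, [0.537, 0.023, 0.216], 59), (272, [0.536, 0.007, 0.228], 48), (274, [0.537, -0.006, 0.237], 42)]
180 [(268, [0.536, 0.036, 0.2], 89), (270, [0.539, 0.027, 0.206], 90), (272, [0.535, 0.003, 0.225], 58), (274, [0.537, -0.007, 0.231], 46)]
182 [(268, [0.536, 0.034, 0.194], 81), (270, [0.538, 0.023, 0.201], 97), (272, [0.542, 0.019, 0.204], 58), (274, [0.549, 0.021, 0.201], 50)]
184 [(268, [0.536, 0.033, 0.187], 84), (270, [0.54, 0.028, 0.19], 97), (272, [0.542, 0.019, 0.197], 53), (274, [0.549, 
[... 653 characters left out ...]
272, [0.538, 0.006, 0.172], 100), (274, [0.544, 0.005, 0.171], 88)]
{'clock': 2.9167, 'qpos': array([-0.06293307,  0.27358317,  1.66183918, -0.01216351,  1.20240822,
       -1.65952382]), 'qd': array([ 0.00013988, -0.00917526, -0.01798308,  0.00075524,  0.00819578,
        0.00166545]), 'effort': array([ 6.57799406e-03, -3.96385431e+01, -2.28193402e+01, -6.02144329e-02,
       -8.23998987e-02, -1.37303803e-03]), 'position': array([0.54650657, 0.03063511, 0.14391554]), 'ee_rot': array([ 0.00144547, -0.01507584,  0.99986846, -0.00580398]), 'contact_force': array([ 0.29355915, -0.01653646,  0.15716997]), 'moment': array([-0.0001794 , -0.02690325, -0.01162388]), 'width': -0.00025335398244018807}
```

Odd: the reported z is 0.143, but the picture shows the tips just at the disc top (about 0.17), with the disc unmoved and no force. I'll take a check picture from the top, then edge down on force.

Run:
```python
from h import *
d=imaging.get_image("top");P=cloud(d);im=d["image"]
cv2.imwrite("pics/top2.png",cv2.resize(im[130:260,170:390],None,fx=3.6,fy=3.6,interpolation=cv2.INTER_CUBIC)[:,:,::-1])
```

```text
(no output)
```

View pics/top2.png

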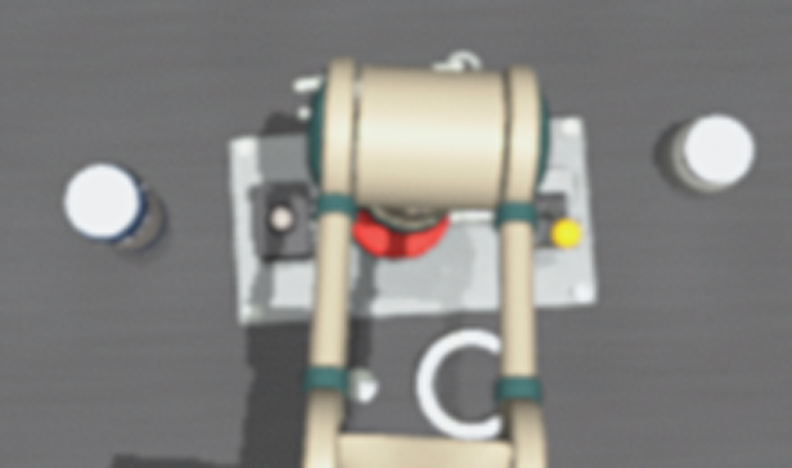

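Call:
apply_moves(moves=[0,0,0,0.003,0,0,0,0,0,0,0.003,0,0,0,0,0,0,0.003,0,0,0,0,0,0,0,0,0,0,0,0,0,0,0,0,0,0,0,0,0,0,0,0,0,0,0,0,0,0,0,0,0,0,0,0,0,0])

```text
clock: 3.63
position: [0.5482, 0.0305, 0.1427]
ee_rot: [0.005, -0.015, 1.0, -0.006]
contact_force: [0.2, -1.0, -0.5]
width: -0.0004
```

```bash
python3 look.py side3; python3 -c "
import numpy as np
a=np.load('side0.npz');print(a['range_z'][185:200:3,258:270:3])
from h import *
d=imaging.get_image('side');print(d['range_z'][185:200:3,258:270:3]);save(d,'pics/side3f.png')"
```

```text
[0.54829834 0.03044925 0.14267011] [ 0.51947661 -0.12093929  0.31124244] [-0.01104704 -0.02953885  0.07515427] 3.6833 [-4.48317791e-03 -3.94978666e+01 -2.27144104e+01 -5.71426260e-02
 -2.34776165e-02 -2.59237777e-04]
red 440 [0.5336 0.0158 0.1701] [0.1603 0.173 ]
yel 61 [ 0.5171 -0.1139  0.1598] [0.151  0.1657]
[[1.2220962 1.2216384 1.2198606 1.2216312]
 [1.2069052 1.2101152 1.2098675 1.2121044]
 [1.1944444 1.1995533 1.1968794 1.2016158]
 [1.1924123 1.188412  1.188125  1.1860949]
 [1.1929083 1.1830451 1.1792512 1.1815085]]
[[1.2185186 1.2257123 1.2215532 1.2183282]
 [1.2075938 1.2094294 1.2113264 1.2063242]
 [1.1982803 1.1989212 1.2012016 1.199701 ]
 [1.189998  1.1874074 1.1889026 1.1857854]
 [1.1986634 1.1880628 1.1810182 1.1804671]]
```

View pics/side3.png

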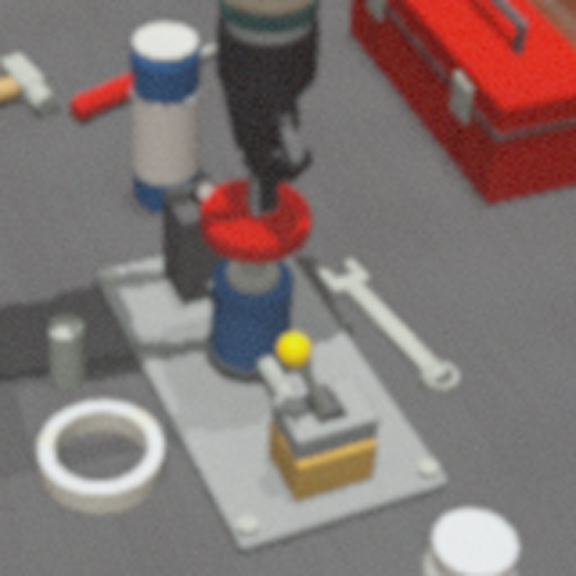

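View pics/side3f.png

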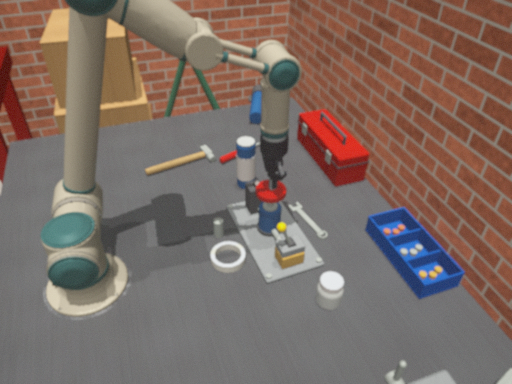

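```bash
cat >> h.py <<'E'
def proj(d,X):
    c=np.array(d["R"])@np.array(X)+np.array(d["t"]);x,y=c[0]/c[2],c[1]/c[2];s=1+d["k1"]*(x*x+y*y)
    return (d["fx"]*x*s+d["cx"],d["fy"]*y*s+d["cy"])
E
python3 - <<'E'
from h import *
d=dict(np.load("side0.npz"))
for X in([.548,.03,.170],[.548,.03,.1427],[.548,.03,.2427]):
    u,v=proj(d,X);print(X,u,v,"zoom",(u-200)*3.6,(v-130)*3.6)
P=cloud(dict(np.load("side0.npz")))
d=imaging.get_image("side");Q=cloud(d);z=d["range_z"]
m=(d["image"].max(-1)<75)&(Q[...,2]>.16)&(Q[...,2]<.3);m[:,:255]=0;m[:,300:]=0;m[:140]=0;m[196:]=0
vs,us=np.nonzero(m)
for v in range(150,196,3):
    r=us[vs==v]
    if len(r): print(v,r.min(),r.max(),np.median(Q[v,r],0).round(3))
cv2.imwrite("pics/crop3.png",cv2.resize(d["image"][140:215,240:310],None,fx=8,fy=8,interpolation=cv2.INTER_NEAREST)[:,:,::-1])
E
```

```text
[0.548, 0.03, 0.17] 272.2111819685942 188.59575035800856 zoom 259.96025508693907 210.94470128883083
[0.548, 0.03, 0.1427] 271.8650671044465 195.91126968696287 zoom 258.7142415760074 237.28057087306632
[0.548, 0.03, 0.2427] 273.18074072954755 168.06554349198194 zoom 263.4506666263712 137.035956571135
156 263 266 [0.528 0.047 0.276]
159 263 281 [0.538 0.017 0.284]
162 264 281 [0.535 0.013 0.278]
165 265 277 [0.534 0.015 0.267]
168 266 277 [0.537 0.013 0.258]
171 267 276 [0.539 0.019 0.241]
174 268 285 [0.538 0.014 0.237]
177 270 283 [ 0.539 -0.017  0.244]
180 271 276 [ 0.538 -0.001  0.226]
183 272 275 [0.547 0.019 0.199]
186 272 275 [0.548 0.021 0.186]
```

View pics/crop3.png

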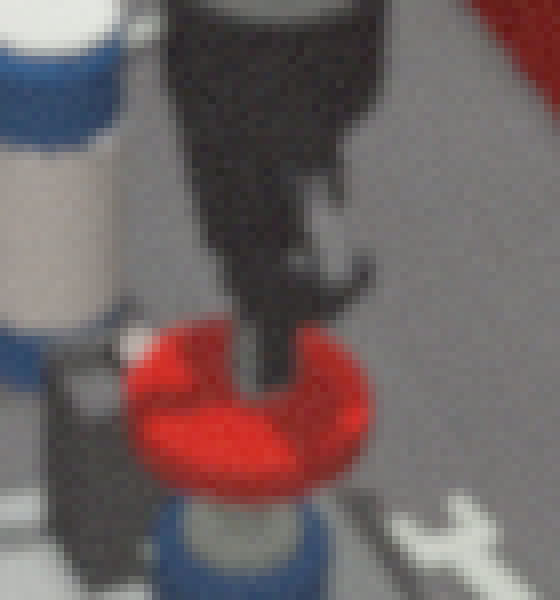

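The tip pixel projects to z of about 0.170, so it rests on the disc and the reported z reads about 27 mm low. Targets rebase from the measured pose every row, so small steps build little force. I'll press with larger steps and keep them going to the end of the call.

Call:
apply_moves(moves=[0,0.003,0,0.005,0,0,0,0,0,0,0.008,0,0,0,0,0,0,0.01,0,0,0,0,0,0,0.01,0,0,0,0,0,0,0.01,0,0,0,0,0,0,0.01,0,0,0,0,0,0,0.01,0,0,0,0,0,0,0.01,0,0,0])

```text
clock: 4.45
position: [0.5491, 0.0304, 0.1116]
ee_rot: [0.017, -0.016, 1.0, -0.007]
contact_force: [-18.5, 1.2, 57.9]
width: 0.0001
```

```bash
python3 look.py side4
```

```text
[0.54908644 0.03040577 0.11158392] [-18.81036428   0.96821082  57.94616972] [ 0.13633823  3.13329967 -0.05082354] 4.5 [ -1.36383634  -7.62678891 -12.30593652   0.093091    -6.51608169
   0.01300985]
red 444 [0.5332 0.0176 0.1402] [0.1298 0.143 ]
yel 60 [ 0.5162 -0.1136  0.1597] [0.1521 0.1654]
```

View pics/side4.png

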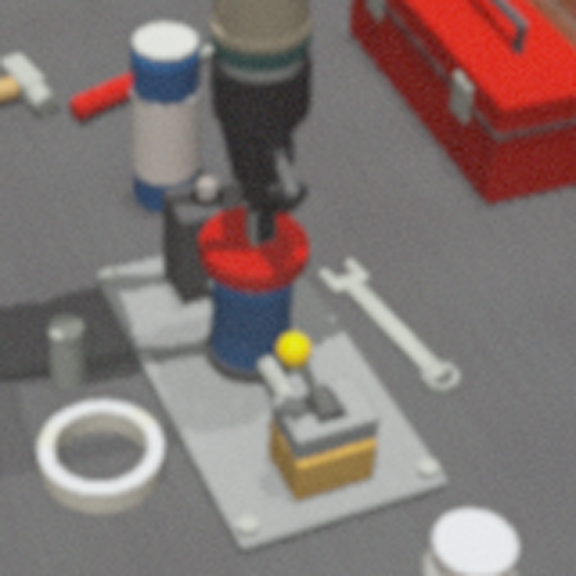

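A full stroke: the disc is at z 0.140, the bottom. Now stroke two, with the tilt corrected.

Call:
apply_moves(moves=[0,0.003,0,-0.02,-0.007,0.02,0,0,0.003,0,-0.02,-0.007,0.015,0,0,0,0,0,0,0,0,0,0,0,0.012,0,0,0,0,0,0,0.012,0,0,0,0,0,0,0.012,0,0,0,0,0,0,0.01,0,0,0,0,0,0,0.009,0,0,0])

```text
clock: 5.17
position: [0.5498, 0.0302, 0.1113]
ee_rot: [0.014, -0.016, 1.0, -0.002]
contact_force: [-13.5, 1.1, 96.2]
width: -0.0
```

```bash
python3 look.py side5
```

```text
[0.54967412 0.03021241 0.11213747] [-4.36442374 -0.33809065 15.06692238] [ 0.01834773  0.81209383 -0.06088519] 5.2167 [-3.31952702e-01 -2.88671279e+01 -1.78512239e+01  3.87594360e-02
 -1.98857769e+00  4.59943894e-04]
red 432 [0.5333 0.0177 0.1396] [0.1306 0.1426]
yel 60 [ 0.5168 -0.1131  0.1598] [0.1516 0.1662]
```

View pics/side5.png

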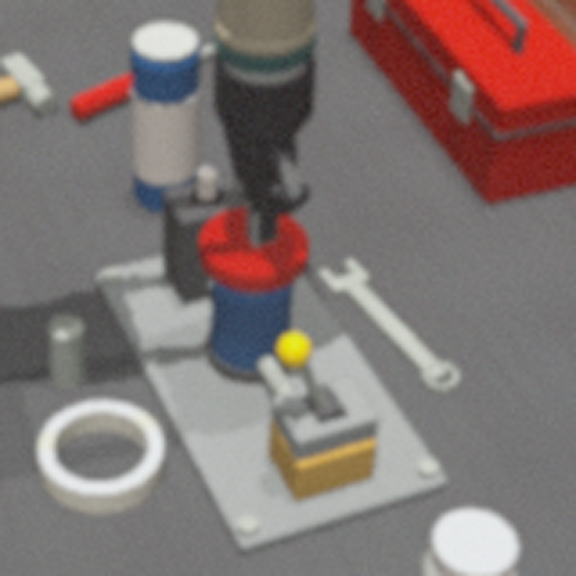

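The pin rose, but stopping peaked at 96 N, so I'll descend more gently.

Call:
apply_moves(moves=[0,0.004,0,-0.02,-0.002,0.02,0,0,0.004,0,-0.02,-0.002,0.008,0,0,0,0,0,0,0,0,0,0,0,0.009,0,0,0,0,0,0,0.009,0,0,0,0,0,0,0.008,0,0,0,0,0,0,0.007,0,0,0,0,0,0,0.006,0,0,0])

```text
clock: 5.88
position: [0.5461, 0.0298, 0.1123]
ee_rot: [0.006, -0.016, 1.0, -0.0]
contact_force: [-2.0, 0.0, 16.3]
width: 0.0003
```

Call:
apply_moves(moves=[0,0,0,0.006,0,0,0,0,0,0,0.006,0,0,0,0,0,0,0.006,0,0,0,0,0,0,0.006,0,0,0,0,0,0,0.006,0,0,0,0,0,0,0.006,0,0,0,0,0,0,0.006,0,0,0,0,0,0,0.006,0,0,0])

```text
clock: 6.55
position: [0.547, 0.0297, 0.1117]
ee_rot: [0.02, -0.017, 1.0, -0.003]
contact_force: [-13.6, 0.4, 49.2]
width: 0.0003
```

```bash
python3 look.py side6
```

```text
[0.54697312 0.02968054 0.11170037] [-13.1729132    1.0750718   47.66496974] [ 0.04916577  2.1014399  -0.05098969] 6.6 [-7.32122641e-01 -1.33107993e+01 -1.25423285e+01  1.47752417e-01
 -4.46884498e+00 -8.73707933e-03]
red 427 [0.5326 0.017  0.1401] [0.1303 0.143 ]
yel 61 [ 0.5156 -0.1141  0.1605] [0.1524 0.1661]
```

View pics/side6.png

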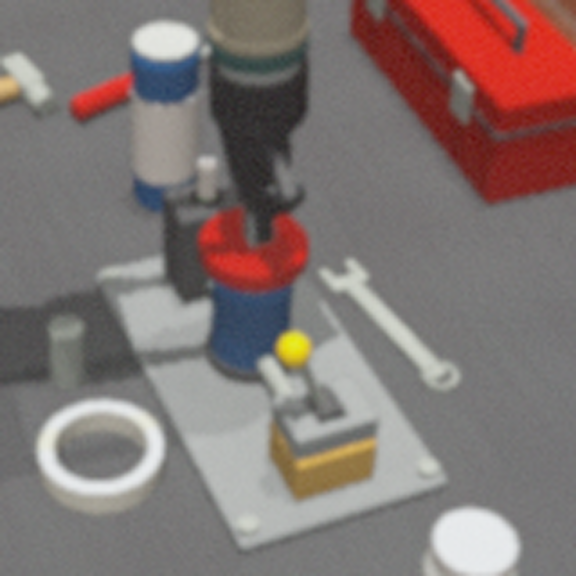

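The pin is clearly rising. Two more gentle strokes.

Call:
apply_moves(moves=[0,0.002,0,-0.02,0,0.025,0,0,0.002,0,-0.02,0,0.015,0,0,0,0,0,0,0,0,0,0,0,0.009,0,0,0,0,0,0,0.009,0,0,0,0,0,0,0.008,0,0,0,0,0,0,0.007,0,0,0,0,0,0,0.007,0,0,0])

```text
clock: 7.27
position: [0.5439, 0.0296, 0.1113]
ee_rot: [0.004, -0.017, 1.0, -0.004]
contact_force: [-21.6, 2.2, 95.2]
width: -0.0002
```

Call:
apply_moves(moves=[0,0,0,0.006,0,0,0,0,0,0,0.006,0,0,0,0,0.002,0,-0.02,0,0.02,0,0,0.002,0,-0.02,0,0.01,0,0,0,0,0,0,0,0,0,0,0,0.009,0,0,0,0,0,0,0.009,0,0,0,0,0,0,0.008,0,0,0])

```text
clock: 7.93
position: [0.5402, 0.0297, 0.1196]
ee_rot: [-0.005, -0.017, 1.0, -0.004]
contact_force: [0.6, 1.3, 12.5]
width: -0.0002
```

Call:
apply_moves(moves=[0,0,0,0.007,0,0,0,0,0,0,0.007,0,0,0,0,0,0,0.006,0,0,0,0,0,0,0.006,0,0,0,0,0,0,-0.025,0,0.015,0,0,0,0,-0.03,0,0.01,0,0,0,0,-0.03,0,0,0,0,0,0,0,0,0,0])

```text
clock: 8.6
position: [0.5372, 0.0304, 0.1905]
ee_rot: [-0.019, -0.018, 1.0, -0.005]
contact_force: [0.6, 0.5, 1.1]
width: -0.0003
```

```bash
python3 look.py side7
```

```text
[0.53488431 0.03056383 0.18706848] [-0.36287681 -0.35879974 -1.36587751] [ 0.03013032 -0.03751625  0.01217397] 8.65 [ 1.34326452e-01 -4.32747030e+01 -2.65495920e+01 -6.76829671e-02
  2.59747775e-01 -2.15833625e-04]
red 528 [0.5393 0.0232 0.1704] [0.1604 0.1732]
yel 60 [ 0.5164 -0.1133  0.1603] [0.1528 0.1657]
green 1 [0.532  0.1311 0.1153] [0.1153 0.1153]
```

View pics/side7.png

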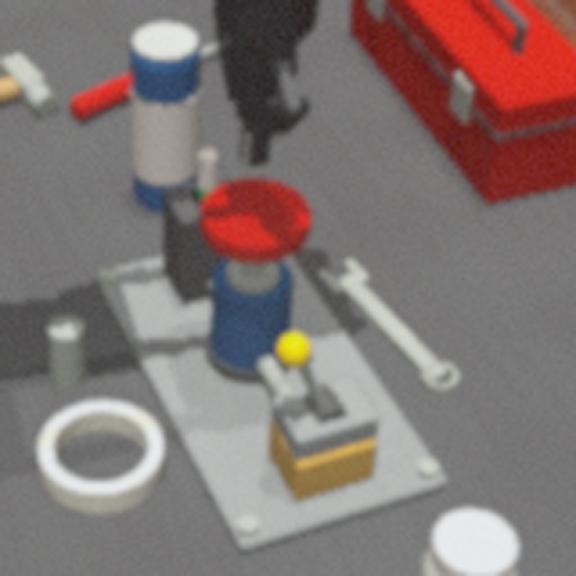

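Green is showing at zoom (203,196). One extra stroke is harmless and makes sure.

Call:
apply_moves(moves=[0,-0.005,0,0.012,0,-0.038,0,0,0,0,0.014,0,0,0,0,0,0,0.011,0,0,0,0,0,0,0.009,0,0,0,0,0,0,0.009,0,0,0,0,0,0,0.009,0,0,0,0,0,0,0.008,0,0,0,0,0,0,0.007,0,0,0])

```text
clock: 9.32
position: [0.536, 0.0306, 0.1116]
ee_rot: [-0.004, -0.018, 1.0, -0.004]
contact_force: [-12.9, 0.9, 56.0]
width: 0.0
```

Call:
apply_moves(moves=[0,0,0,0.007,0,0,0,0,0,0,0.007,0,0,0,0,0,0,0.006,0,0,0,0,0,0,0.006,0,0,0,0,0,0,-0.025,0,0,0,0,0,0,-0.03,0,0,0,0,0,0,-0.03,0,0,0,0,0,0,-0.02,0,0,0])

```text
clock: 9.98
position: [0.5283, 0.0317, 0.2075]
ee_rot: [-0.003, -0.018, 1.0, -0.005]
contact_force: [0.0, -0.4, -0.6]
width: -0.0
```

```bash
python3 look.py side8
python3 - <<'E'
from h import *
d=imaging.get_image("side");P=cloud(d)
cv2.imwrite("pics/pin8.png",cv2.resize(d["image"][160:215,235:290],None,fx=10,fy=10,interpolation=cv2.INTER_NEAREST)[:,:,::-1])
for z in(.112,.122,.136,.146,.156):print(z,proj(d,[.536,.131,z]))
for v in range(168,190):print(v,d["image"][v,257].tolist(),P[v,257].round(3))
print(manip.get_state()['ee_rot'])
E
```

```text
[0.52980433 0.03164637 0.2099724 ] [ 0.22366602 -0.64789321  1.24329429] [-0.01394908 -0.04661924 -0.00290534] 10.0333 [-2.39238767e-01 -3.13209558e+01 -1.98988062e+01 -7.08750263e-02
  3.99799738e-01 -5.61804263e-04]
red 529 [0.5399 0.0226 0.1702] [0.1612 0.1728]
yel 58 [ 0.5165 -0.1135  0.1606] [0.1531 0.1654]
green 1 [0.5324 0.1321 0.1144] [0.1144 0.1144]
0.112 (np.float64(256.20301378953513), np.float64(184.59087748976646))
0.122 (np.float64(256.2449749807629), np.float64(182.0632606401416))
0.136 (np.float64(256.304392831612), np.float64(178.48372934762233))
0.146 (np.float64(256.3473217009189), np.float64(175.89727441259805))
0.156 (np.float64(256.3906631563049), np.float64(173.2857267983692))
168 [122, 121, 120] [ 0.621  0.358 -0.001]
169 [122, 120, 121] [0.617 0.347 0.003]
170 [137, 133, 130] [0.617 0.345 0.   ]
171 [163, 158, 151] [0.54  0.138 0.159]
172 [181, 176, 169] [0.54  0.136 0.157]
173 [183, 174, 169] [0.538 0.13  0.157]
174 [174, 168, 162] [0.536 0.126 0.157]
175 [163, 157, 150] [0.537 0.129 0.151]
176 [160, 153, 148] [0.536 0.125 0.15 ]
177 [160, 150, 145] [0.537 0.127 0.145]
178 [160, 153, 147] [0.537 0.128 0.14 ]
179 [158, 153, 148] [0.537 0.128 0.136]
180 [161, 155, 147] [0.537 0.129 0.131]
181 [155, 151, 142] [0.537 0.128 0.128]
182 [146, 146, 133] [0.536 0.123 0.128]
183 [138, 120, 97] [0.537 0.127 0.121]
184 [163, 97, 68] [0.513 0.062 0.171]
185 [185, 69, 46] [0.513 0.061 0.169]
186 [193, 56, 40] [0.51  0.054 0.171]
187 [176, 50, 44] [0.509 0.051 0.17 ]
188 [150, 42, 35] [0.508 0.047 0.169]
189 [142, 45, 43] [0.505 0.04  0.172]
[-0.00172685 -0.01807187  0.99982307 -0.00492581]
```

View pics/pin8.png

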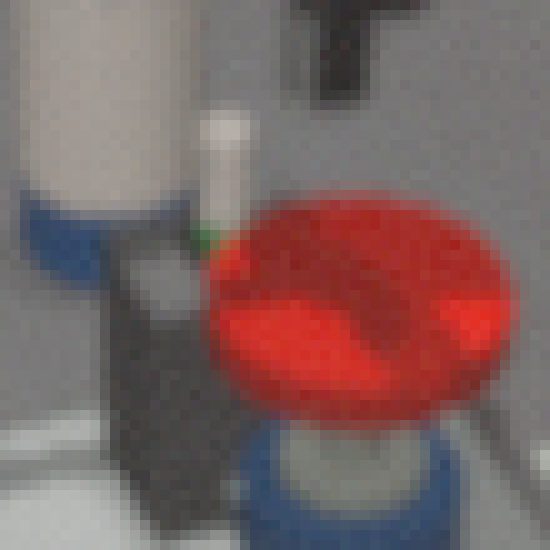

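The pin tip measures z ≈ 0.157, so it's fully out, and the plunger is back at 0.170. Next I'll move to the robot side of the knob.

Call:
apply_moves(moves=[0,0.018,-0.028,0,0,0,0,0,0.018,-0.028,0,0,0,0,0,0.018,-0.028,0,0,0,0,0,0.018,-0.028,0,0,0,0,0,0.008,-0.012,0,0,0,0,0,0.003,-0.004,0,0,0,0,0,0,0,0,0,0,0,0,0,0,0,0,0,0])

```text
clock: 10.75
position: [0.4335, -0.0978, 0.1772]
ee_rot: [-0.026, -0.02, 0.999, 0.004]
contact_force: [0.1, 0.7, 0.1]
width: -0.0001
```

Call:
apply_moves(moves=[0,0,-0.005,0,0.004,-0.03,0,0,0,-0.004,0,0.004,-0.022,0,0,0,0,0.018,0,0,0,0,0,0,0.018,0,0,0,0,0,0,0.014,0,0,0,0,0,0,0.008,0,0,0,0,0,0,0,0,0,0,0,0,0,0,0,0,0])

```text
clock: 11.42
position: [0.4355, -0.0977, 0.1085]
ee_rot: [-0.003, -0.024, 1.0, 0.005]
contact_force: [0.0, -0.4, 0.6]
width: 0.0002
```

```bash
python3 look.py side9;python3 -c "
from h import *
print(manip.get_state()['ee_rot']);d=imaging.get_image('top');cv2.imwrite('pics/top9.png',cv2.resize(d['image'][130:260,170:390],None,fx=3.6,fy=3.6)[:,:,::-1])"
```

```text
[ 0.43549423 -0.09771374  0.10869615] [0.20691389 0.39234298 1.04679751] [ 0.07003272 -0.00958808 -0.02019372] 11.4667 [-1.30655863e-01 -3.15364873e+01 -2.11766464e+01 -9.36681958e-03
 -2.88356678e-02  3.19283259e-03]
red 369 [0.5512 0.0159 0.1705] [0.1613 0.1734]
yel 59 [ 0.5169 -0.1138  0.1609] [0.1521 0.1661]
[-0.00298729 -0.02427753  0.99968769  0.00511927]
```

View pics/side9.png

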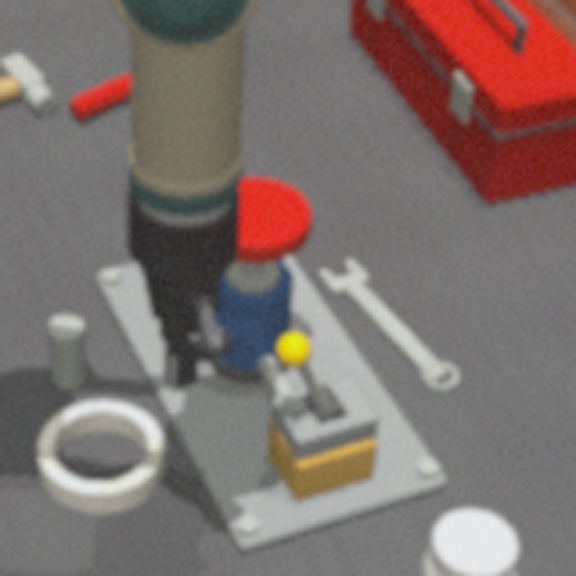

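View pics/top9.png

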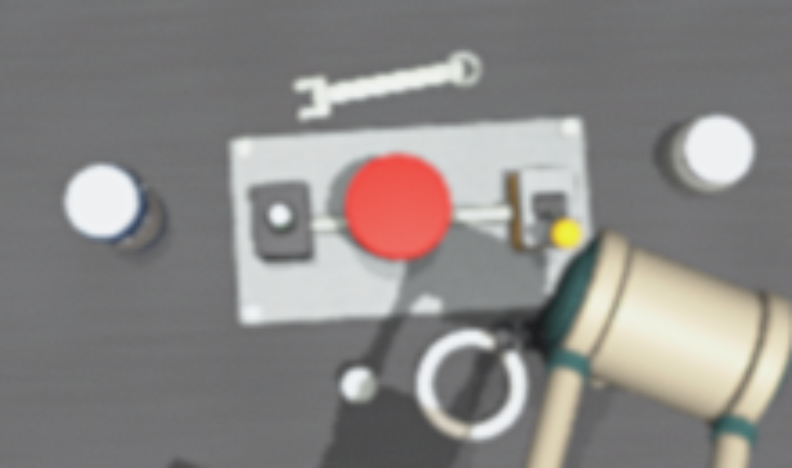

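Run:
```python
from h import *
d=imaging.get_image('side')
P=cloud(d)
for X in([.4355,-.0977,.1085],[.4355,-.0977,.1365]):print(X,proj(d,X))
m=(d["image"].max(-1)<70)
for v in range(215,242,2):
    r=[u for u in range(238,262) if m[v,u]]
    if r: print(v,r[0],r[-1],np.median(P[v,r],0).round(3))
t=imaging.get_image('top')
for X in([.4355,-.0977,.1085],[.4355,-.0977,.1365]):
    p=proj(t,X);print(p,(p[0]-170)*3.6,(p[1]-130)*3.6)
```

```text
[0.4355, -0.0977, 0.1085] (np.float64(249.37387298517285), np.float64(243.50346579363224))
[0.4355, -0.0977, 0.1365] (np.float64(249.40383507780012), np.float64(236.07282051538292))
215 243 254 [ 0.427 -0.119  0.234]
217 244 254 [ 0.428 -0.117  0.224]
219 245 254 [ 0.429 -0.118  0.218]
221 246 254 [ 0.432 -0.114  0.207]
223 247 251 [ 0.43  -0.112  0.199]
225 247 253 [ 0.428 -0.115  0.193]
227 247 257 [ 0.427 -0.141  0.212]
229 250 255 [ 0.428 -0.143  0.206]
231 250 253 [ 0.429 -0.13   0.188]
233 250 253 [ 0.436 -0.112  0.161]
235 250 253 [ 0.438 -0.109  0.151]
(np.float64(321.40217631735055), np.float64(221.93615046869093)) 545.047834742462 330.97014168728737
(np.float64(322.88587475340444), np.float64(221.9535816346229)) 550.389149112256 331.0328938846425
```

Call:
apply_moves(moves=[0,0,-0.008,0.003,0,0,0,0,-0.01,-0.005,0.002,0,0,0,0,-0.014,0,0,0,0,0,0,-0.014,0,0,0,0,0,0,-0.014,0,0,0,0,0,0,-0.014,0,0,0,0,0,0,-0.014,0,0,0,0,0,0,0,0,0,0,0,0])

```text
clock: 12.28
position: [0.5258, -0.1141, 0.1072]
ee_rot: [0.003, -0.022, 1.0, 0.002]
contact_force: [0.6, -0.4, 0.3]
width: 0.0001
```

```bash
python3 look.py side10;python3 -c "
from h import *
print(manip.get_state()['ee_rot'])"
```

```text
[ 0.52424807 -0.11401575  0.10704163] [-1.30314241  0.03525634 -0.8163397 ] [ 0.02792621 -0.00864826 -0.00339888] 12.3333 [ 3.47595485e-01 -3.92651868e+01 -2.18141592e+01  1.03461994e-01
 -2.46742729e-02  2.51990132e-02]
red 311 [0.5238 0.0286 0.1705] [0.161  0.1738]
green 1 [0.5318 0.1306 0.1157] [0.1157 0.1157]
[ 0.00169757 -0.02186781  0.99975725  0.00208585]
```

View pics/side10.png

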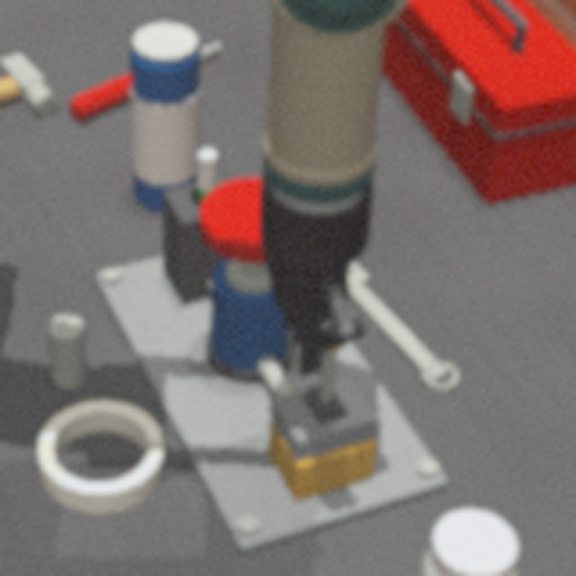

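The stem is now about upright and the ball is hidden behind the fingers. I'll keep pushing.

Call:
apply_moves(moves=[0,-0.01,0.004,0,0,0,0,0,-0.01,0,0,0,0,0,0,-0.01,0,0,0,0,0,0,-0.008,0,0,0,0,0,0,-0.006,0,0,0,0,0,0,-0.005,0,0,0,0,0,0,-0.005,0,0,0,0,0,0,0,0,0,0,0,0])

```text
clock: 13.0
position: [0.5624, -0.1078, 0.1058]
ee_rot: [-0.019, -0.023, 1.0, 0.003]
contact_force: [0.4, -0.1, 0.2]
width: -0.0001
```

```bash
python3 look.py side11;python3 -c "
from h import *
print(manip.get_state()['ee_rot'])"
```

```text
[ 0.56308565 -0.10779126  0.10571954] [-1.51955448 -0.84049542  0.2112287 ] [-0.03267061  0.42340079  0.01290933] 13.05 [-5.18226530e-02 -4.42665482e+01 -2.22514790e+01 -4.64959047e-02
  1.60620720e-01  7.06101957e-03]
red 551 [0.5406 0.0232 0.1703] [0.1609 0.1733]
yel 20 [ 0.5847 -0.1154  0.1532] [0.1475 0.1824]
[-0.01822356 -0.02290665  0.99956833  0.00251982]
```

View pics/side11.png

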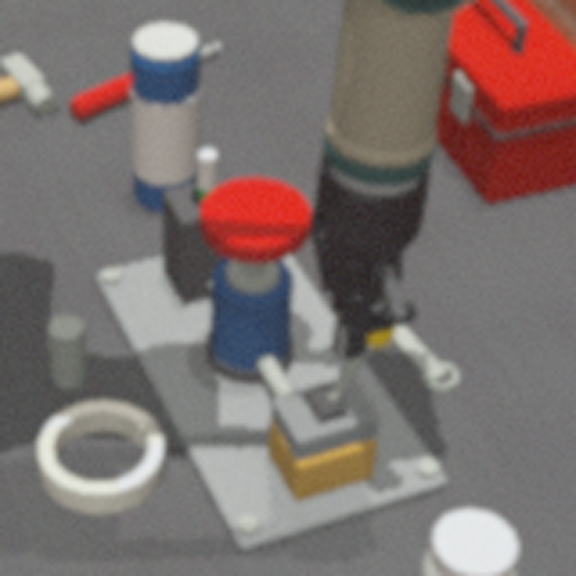

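Call:
apply_moves(moves=[0,-0.006,0,0,0,0,0,0,-0.006,0,0,0,0,0,0,-0.006,0,0,0,0,0,0,-0.006,0,0,0,0,0,0,-0.006,0,0,0,0,0,0,-0.006,0,0,0,0,0,0,-0.006,0,0,0,0,0,0,-0.006,0,0,0,0])

```text
schema error: expected a multiple of 7 numbers
```

Call:
apply_moves(moves=[0,-0.005,0,0,0,0,0,0,-0.005,0,0,0,0,0,0,-0.005,0,0,0,0,0,0,-0.005,0,0,0,0,0,0,-0.005,0,0,0,0,0,0,-0.005,0,0,0,0,0,0,-0.005,0,0,0,0,0,0,-0.005,0,0,0,0,0])

```text
clock: 13.72
position: [0.5596, -0.108, 0.1067]
ee_rot: [-0.064, -0.026, 0.998, 0.001]
contact_force: [-12.7, -1.3, 9.2]
width: -0.0004
```

It's against the stop with 12.7 N. Now I'll back off and rise.

Call:
apply_moves(moves=[0,0.015,0,0,0,0,0,0,0.018,0,0,0,-0.02,0,0,0.018,0,0,0,-0.03,0,0,0.018,0,0,0,-0.03,0,0,0.012,0,-0.012,0,-0.03,0,0,0,0,-0.03,0,0,0,0,0,0,-0.03,0,0,0,0,0,0,-0.03,0,0,0])

```text
clock: 14.38
position: [0.4795, -0.1107, 0.2128]
ee_rot: [-0.008, -0.025, 1.0, 0.005]
contact_force: [0.6, 0.2, -0.0]
width: -0.0001
```

Call:
apply_moves(moves=[0,0.018,0,-0.02,0,0,0,0,0.018,0,-0.02,0,0,0,0,0.018,0,-0.02,0,0,0,0,0.018,0,-0.01,0,0,0,0,0,0,0,0,0,0,0,0,0,0,0,0,0,0,0,0,0,0,0,0,0,0,0,0,0,0,0])

```text
clock: 15.05
position: [0.4195, -0.1176, 0.2966]
ee_rot: [0.008, -0.026, 1.0, -0.0]
contact_force: [0.7, -0.3, -0.4]
width: 0.0002
```

```bash
python3 look.py side12;python3 - <<'E'
from h import *
d=imaging.get_image('side');P=cloud(d);print(P[172:176,257].round(3))
d=imaging.get_image('top');save(d,'pics/top12.png')
P=cloud(d);hsv=cv2.cvtColor(d["image"],cv2.COLOR_RGB2HSV)
m=(hsv[...,0]>20)&(hsv[...,0]<34)&(hsv[...,1]>150)&(P[...,2]>.1);m[:,:300]=0;m[:,345:]=0
print(P[m].mean(0),manip.get_state()['qd'])
E
```

```text
[ 0.41941727 -0.11758353  0.29630362] [0.32872355 0.1032238  0.39867241] [0.00548038 0.00654036 0.06361378] 15.1 [-4.94561659e-02 -2.71218681e+01 -2.59305632e+01  2.37276801e-02
 -3.70790111e-02  2.67819552e-03]
red 544 [0.5399 0.0238 0.1702] [0.1607 0.1731]
yel 49 [ 0.585  -0.1115  0.1563] [0.1486 0.1622]
[[ 0.43  -0.162  0.392]
 [ 0.431 -0.158  0.387]
 [ 0.537  0.127  0.156]
 [ 0.537  0.128  0.151]]
[ 0.58567772 -0.10299294  0.15825298] [-6.75878003e-04 -1.90318771e-03 -2.36088674e-04  6.72035855e-05
  4.90961311e-03 -1.20585881e-03]
```

View pics/side12.png

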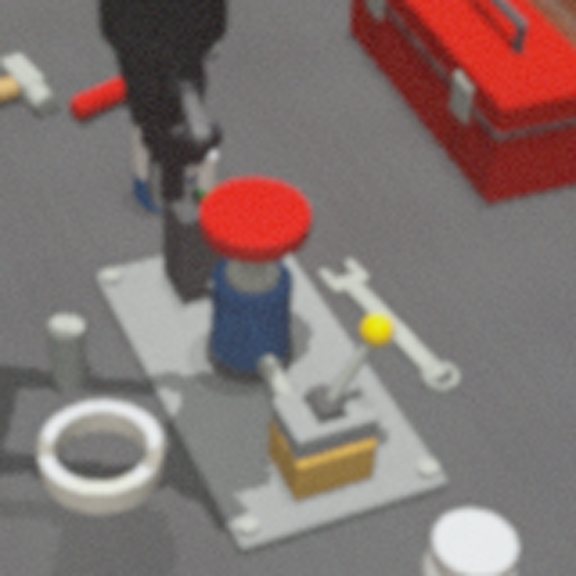

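View pics/top12.png

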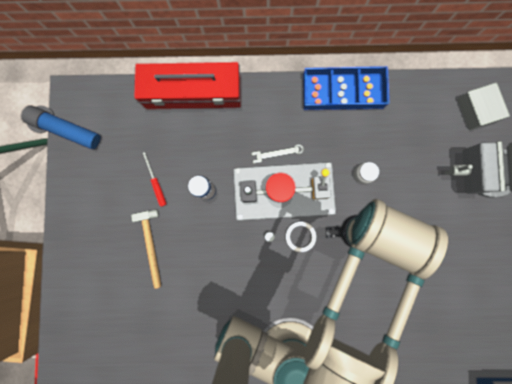

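The ball is at x ≈ 0.585, where 0.586 is expected when locked. The top view shows the knob at (325,172), the bystanders where they were at the start, and the arm clear.

```bash
python3 -c "
from rig import workorder;print(workorder.sign_off())"
```

```text
the job is handed in; nothing more can be done
None
```

I pumped the pin fully out, pushed the valve lever over to its far stop, and handed the job in at about 15 s of the 45 s. No verdict was reported.

- **Pumping:** I made six full strokes with the closed fingertips, the last one an extra for safety.
- **Pin:** in the final pictures the tip stands at about 0.156 m, as it should when fully out. Its green band is showing, though the plunger disc hides part of it in the side view.
- **Plunger:** it is back up at 0.170 m.
- **Lever:** I pushed it until it met about 13 N at the stop. The knob is at x ≈ 0.585 m, where I expected about 0.586 m for locked.
- **Bystanders and arm:** by eye in the pictures, the bystanders stand where they were at the start. The arm is clear and reads no contact force.

**What disagreed or came close:**
- **Height reading:** the reported tool height read about 28 mm lower than the cameras showed, so I worked from the pictures and the felt contact instead.
- **Stroke force:** two strokes hit the bottom stop at about 96 N, within the 120 N wrist limit but not by much. I slowed the descents after the first, but one later stroke still reached that force.

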